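Shut the draft shield and tare the balance

TASK

The empty weighing dish is on the balance pan, ready to be tared. With the fingertips, gently push all three glass doors of the balance's draft shield (left, right and top) fully shut by their handles, then press the wide tare key to the right of the display and let it go. Do not pinch the handles or press the round power key, lift nothing, and leave the dish and everything standing around the balance where it is.

Things in the scene. Friction and masses are not known exactly. Their poses are not given: they have to be found in the camera images.
- balance: off-white laboratory balance, fixed, console facing the robot to within 17 degrees. Origin on the counter under the pan centre; x from console to rear, y to the user's left, z up. Glass chamber x -90 to 85, y -99 to 99, z 75 to 270 mm; rear column behind it to x 135; console in front, x -210 to -98, y -100 to 100, 62 to 78 mm high. Pan 90 mm across, top at z 92 mm
- left_door (a joint): opening of the left glass side door in m: 0 fully shut, at most 0.095. It slides level along the balance's x, opens to the rear (+x) and is shut by pushing towards the console (-x). Friction about 1.2 N; stays where it is left; hard stop at 0
- left_door_handle (a point): centre of the top face of the left door's handle, a dark upright bar on the outside of the glass: 12 mm thick along x, standing out 24 mm (balance y 99 to 123, this point y 111), from 120 to 250 mm above the counter. Door shut: balance x = -60 mm. Before and behind it is only flat glass. Axes as the balance's
- right_door (a joint): opening of the right glass side door in m, 0 fully shut, mirror image of the left door: opens to the rear (+x of the balance), shut by pushing towards the console (-x)
- right_door_handle (a point): centre of the top face of the right door's handle, mirror image of the left one: the bar stands out from y = -99 to -123 mm, this point is at y = -111 mm. Axes as the balance's
- top_door (a joint): opening of the top glass door in m: 0 fully shut, up to 0.095 open; slides level and opens to the rear (+x of the balance), shut by pushing towards the console (-x). Friction about 1.2 N, hard stop at 0
- top_door_handle (a point): centre of the top face of the top door's handle, a dark bar across the glass: 12 mm thick along x, 60 mm wide along y, 24 mm tall (270 to 294 mm above the counter). Door shut: balance x = -60 mm, y = 0. Nothing else stands up from the roof. Axes as the balance's
- tare_key (a joint): travel of the tare key in m: 0 up, 0.003 fully down; spring return, starts to move at about 1.5 N, fully down at about 4 N
- tare_top (a point): centre of the top of the tare key, the wide bar key right of the display: 24 mm (x) by 44 mm (y), 5.5 mm proud of the console. Console and key slope 8 degrees, lower towards the user; pressed along its -z. The 270 mm high glass chamber begins 75 mm behind this point
- power_key (a joint): travel of the power key in m, 0 up, 0.003 fully down; must not be pressed
- power_top (a point): centre of the top of the round power key, 16 mm across, left of the display, 146 mm from the tare key
- dish: white weighing dish, 68 mm across and 16 mm tall, standing loose on the pan inside the chamber. Origin at the centre of its underside
- weight: steel calibration weight with a knob, 33 mm across, 59 mm tall, standing left of the console. Origin at the centre of its underside
- reagent: brown glass bottle with white cap, 58 mm across, 105 mm tall, standing left of the balance. Origin at the centre of its underside
- cassette: amber tablet cassette with white lid, 118 x 58 x 90 mm, standing right of the balance. Origin at the centre of its underside
- spatula: steel weighing spatula, 200 mm long, 8 mm thick, lying right of the console. Origin under its middle, x along its length
- mortar: white ceramic mortar bowl, 116 mm across, 68 mm tall, standing farther left. Origin at the centre of its underside
- jar: white ointment jar, 62 mm across, 75 mm tall, standing farther right. Origin at the centre of its underside
There are look-alikes about, which are no part of the job. Of the things like the dish, leave any that is orange or red; of the rest the smaller one is meant.

How it is judged:
On the way, in this order (a step that is already met when the one before it is completed fails the run):
1. all three doors fully shut (value of joint each of left_door, right_door, top_door below 0.003 m), for 0.1 s.
2. tare key pressed with the doors shut (all of step 1 and value of joint tare_key above 0.002 m), for 0.05 s.
At the end, for the whole second after the job is handed in: Left, right and top doors all within 3 mm of fully shut, the tare key pressed at least 2 mm after that and up again, the dish upright on the pan within 10 mm of where it stood (all of step 1 and value of joint tare_key below 0.001 m and distance of dish from where it was at the start of the episode below 0.01 m and angle between dish's own z axis and vertical below 0.15 rad and linear speed of dish below 0.02 m/s); the robot touches nothing.
It fails at once if the power key is pressed (value of joint power_key above 0.0015 m).
It fails at once if a door's handle is pinched between the fingers (the point between the finger pads is within 8 mm of the bar's middle plane, beside or below its top) ((x of the grasp point in the frame of left_door_handle between -0.008 and 0.008 m and y of the grasp point in the frame of left_door_handle between -0.016 and 0.016 m and z of the grasp point in the frame of left_door_handle below 0.014 m) or (x of the grasp point in the frame of right_door_handle between -0.008 and 0.008 m and y of the grasp point in the frame of right_door_handle between -0.016 and 0.016 m and z of the grasp point in the frame of right_door_handle below 0.014 m) or (x of the grasp point in the frame of top_door_handle between -0.008 and 0.008 m and y of the grasp point in the frame of top_door_handle between -0.034 and 0.034 m and z of the grasp point in the frame of top_door_handle below 0.014 m)).
It fails at once if a glass door is slammed (faster than 0.4 m/s) (velocity of joint any of left_door, right_door, top_door below -0.4 m/s).
It fails at once if the weighing dish is shifted or lifted by more than 15 mm (distance of dish from where it was at the start of the episode above 0.015 m).
It fails at once if a thing standing around the balance is lifted, carried, knocked or pushed aside by more than 20 mm (distance of any of weight, reagent, cassette, spatula, mortar, jar from where it was at the start of the episode above 0.02 m).
It also fails if it takes over 53 s, if anything falls off the work surface, if the arm or the gripper's body presses on something with over 40 N, if the wrist force passes 120 N, or if a joint passes its speed limit or range.

ROBOT

A 6-joint arm with a two-finger parallel gripper is mounted at the origin on the work surface. World frame = base frame: x ahead of the robot, y to its left, z up, the work surface at z = 0. Lengths are in m, angles in rad, forces in N, time in s.
With the tool pointing down it reaches from about 0.3 to 0.875 m from the base axis. Payload 6.4 kg.
Tool frame: the origin (TCP) lies midway between the tips of the shut fingers; the grasp point (between the pads) lies 19 mm behind it; x points along the fingers, y is the direction in which the jaws open and shut, and the axes are right-handed (so a half turn about x gives the same grasp; the last joint's range is limited). The gripper opens to 85 mm and grips with 20 to 120 N. Pads are 22 mm wide; open, the fingers measure 114 mm over their backs; the gripper's body (76 mm by 85 mm) begins 54 mm behind the grasp point. The pads swing forward as they close: fully open they stand 13 mm farther back than shut.
Start: joints at [-1.355, 0.181, 1.607, -0, 1.354, -0.206], TCP at [0.235, -0.525, 0.231] pointing down, gripper open.
Joint ranges: [-2.99, 2.99], [-0.89, 2.07], [0.3, 2.58], [-1.14, 4.28], [0, 2.63], [-3.12, 3.12]. Speed limits (rad/s): [2.57, 2.57, 3.01, 3.14, 3.14, 3.14].

INTERFACE

Orientations are given as a unit quaternion [w, x, y, z].
In Python, from bench import ctrl gives the robot as it stands.
- The arm moves only by the tool step_arm, never from a script. Its argument "motion" is a list of rows, each a list of 7 numbers: the shift along the tool's x, y, z in mm, then the turn, a rotation vector about the tool's x, y, z in degrees, then the closure in counts, from 0 (fully open) to 255 (shut). In form: [[tx, ty, tz, rx, ry, rz, hand], ...]. A call has 1 to 10 rows; each row is the pose to reach, as a shift and turn from the pose commanded when the call began, along the tool's axes at that moment; what a row does not reach only later rows make up. A row lasts 1/8 s, in which the tool goes at most 62.5 mm and 10.7 degrees, less where a joint would pass 70% of its speed; a pose out of reach is approached as far as the arm can. A call with a gripper value outside its range is refused whole. The fingers move at their own pace and stop on an object; the grip force is fixed at half the most. Time passes only in rows, so rows that repeat a pose let the fingers close. It gives the time, the measured TCP pose, the force and the opening at its end, in the units of the state.
- ctrl.get_obs(): the state, without advancing time (a new reading comes with each control period).
- ctrl.camera(name): name is "scene" or "side" or "wrist"; returns (picture, depth): 400x640x3 uint8, red, green, blue; 400x640 float32, m along the optical axis (not along the pixel's ray), 0 where there is no reading.
- ctrl.camera_info(name): a dict with "fx", "fy", "cx", "cy" (pixels), "dist_coeffs" ([k1, k2, p1, p2, k3] as OpenCV has them; the pictures are not rectified), "T" (4x4, takes a point from camera to world coordinates); the wrist camera has in their place "hand_eye" (4x4, takes a point from camera to tool coordinates, whose origin is the TCP and whose axes are the tool frame's). Camera axes: x right, y down, z forward; pixel columns grow to the right and rows downward; lengths in m; the calibration is good to about 2 mm. A picture is of the moment at which its call begins: read the wrist's pose just before it. camera_info takes no time and is no camera call.
- ctrl.hand_in(): hands the job in, once; it reports no verdict.
The state is a dict: "time_s": time; "q": joint angles; "dq": joint speeds; "joint_efforts": joint torques, N m; "eef_pos": TCP position; "eef_rot": TCP orientation; "wrist_force": force on the tool from outside, world axes, zero at the start; "torque": the same for the moment, N m; "opening": opening from 0.0 (shut) to 1.0 (fully open).
Only numpy, scipy, OpenCV 4.12 (cv2) and the standard library are available. Lean on these libraries where they do the work, as an engineer would, in place of code of your own. Each camera call takes 0.05 s, during which the arm holds its last target. There are 200 camera calls.

## Working session

There is one attempt and no reset: what is moved stays moved. The work goes in short steps, Python scripts to look and compute and a tool call to move; the robot and the scene stay as the last step left them, time stands still between calls to the robot, and variables do not carry over. Pictures are saved under pics/ and viewed, about 8 in all and at most 12, crops included, and the job is handed in when it is done.

Besides the shell and the picture viewer there is one more tool, called after ">>>" in YAML: its name, and indented under it one key for each argument. step_arm: Moves the arm, as the interface text tells. Its arguments: {"type":"object","properties":{"motion":{"type":"array","items":{"type":"array","items":{"type":"number"}}}},"required":["motion"]}

```bash
ls; mkdir -p pics; cat > h.py <<'E'
import numpy as np, cv2
from bench import ctrl
from scipy.spatial.transform import Rotation as R
def snap(n,tag):
    o=ctrl.get_obs(); p,d=ctrl.camera(n); cv2.imwrite(f'pics/{tag}.png',p[:,:,::-1]); np.savez(f'pics/{tag}.npz',p=p,d=d)
    i=ctrl.camera_info(n)
    if 'T' in i: T=np.array(i['T'])
    else:
        w=np.eye(4); q=o['eef_rot']; w[:3,:3]=R.from_quat([q[1],q[2],q[3],q[0]]).as_matrix(); w[:3,3]=o['eef_pos']; T=w@np.array(i['hand_eye'])
    return p,d,i,T
def rays(i,T,uv):
    K=np.array([[i['fx'],0,i['cx']],[0,i['fy'],i['cy']],[0,0,1]])
    n=cv2.undistortPoints(np.array(uv,float).reshape(-1,1,2),K,np.array(i['dist_coeffs'],float)).reshape(-1,2)
    return np.c_[n,np.ones(len(n))]@T[:3,:3].T, T[:3,3]
def onplane(i,T,uv,z):
    r,c=rays(i,T,uv); return c+r*((z-c[2])/r[:,2])[:,None]
def proj(i,T,P):
    K=np.array([[i['fx'],0,i['cx']],[0,i['fy'],i['cy']],[0,0,1]]); W=np.linalg.inv(T)
    return cv2.projectPoints(np.array(P,float).reshape(-1,1,3),cv2.Rodrigues(W[:3,:3])[0],W[:3,3],K,np.array(i['dist_coeffs'],float))[0].reshape(-1,2)
E
python3 - <<'E'
from h import *
for n in ('scene','side'):
    p,d,i,T=snap(n,n+'0'); print(n,np.round(T,3).tolist(),i['fx'])
print(ctrl.get_obs())
E
```

```text
pics
scene [[0.801, 0.569, -0.187, 0.886], [0.599, -0.763, 0.243, -0.388], [-0.004, -0.307, -0.952, 1.64], [0.0, 0.0, 0.0, 1.0]] 450.05400322432706
side [[-0.807, -0.271, 0.525, -0.015], [-0.59, 0.39, -0.707, 0.805], [-0.013, -0.88, -0.475, 0.759], [0.0, 0.0, 0.0, 1.0]] 389.78472625627836
{'time_s': 0.1, 'q': array([-1.35529817e+00,  1.81472476e-01,  1.60789514e+00, -7.05443958e-06,
        1.35380678e+00, -2.06290759e-01]), 'dq': array([-0.00072851,  0.00048056, -0.00231004,  0.00052393,  0.00150536,
        0.0001075 ]), 'joint_efforts': array([ 9.07004487e-04, -4.45874012e+01, -3.52236664e+01, -1.87852829e-04,
        4.09216475e-03,  2.16288265e-05]), 'eef_pos': array([ 0.23531222, -0.5241056 ,  0.23047725]), 'eef_rot': array([-0.1474632 , -0.69143483, -0.14858162,  0.69144485]), 'wrist_force': array([-0.25434557,  0.19251398, -0.40963807]), 'torque': array([ 0.03982661, -0.02878679, -0.02884371]), 'opening': 0.9955542964778774}
```

View pics/scene0.png

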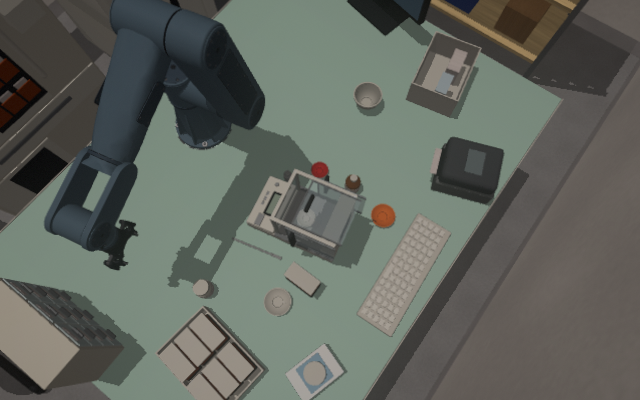

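View pics/side0.png

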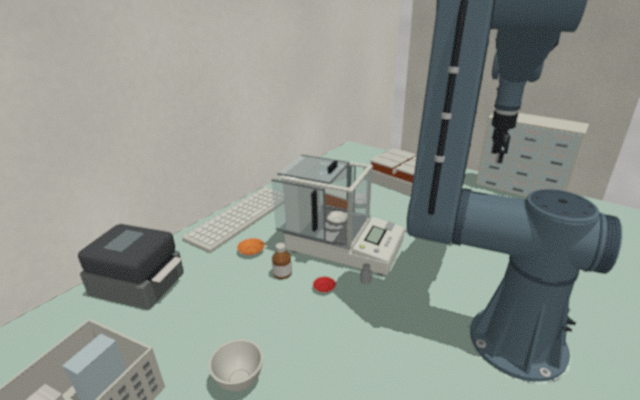

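Scene: the balance sits at about (305,210) with its console at (268,205). There is a red dish at (320,170) and an orange one at (383,215), the jar at (202,288) and a mortar-like bowl at (368,95). Side: the balance is at (330,210), with dark handles at (313,210) and (333,167). Next I'll take enlarged crops.

```bash
python3 - <<'E'
import cv2,numpy as np
a=cv2.imread('pics/scene0.png')[150:310,180:400]; b=cv2.imread('pics/side0.png')[145:300,260:415]
a=cv2.resize(a,None,fx=3.6,fy=3.6,interpolation=3); cv2.imwrite('pics/c1.png',a)
b=cv2.resize(b,None,fx=3.8,fy=3.8,interpolation=3); cv2.imwrite('pics/c2.png',b)
E
```

```text
(no output)
```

View pics/c1.png

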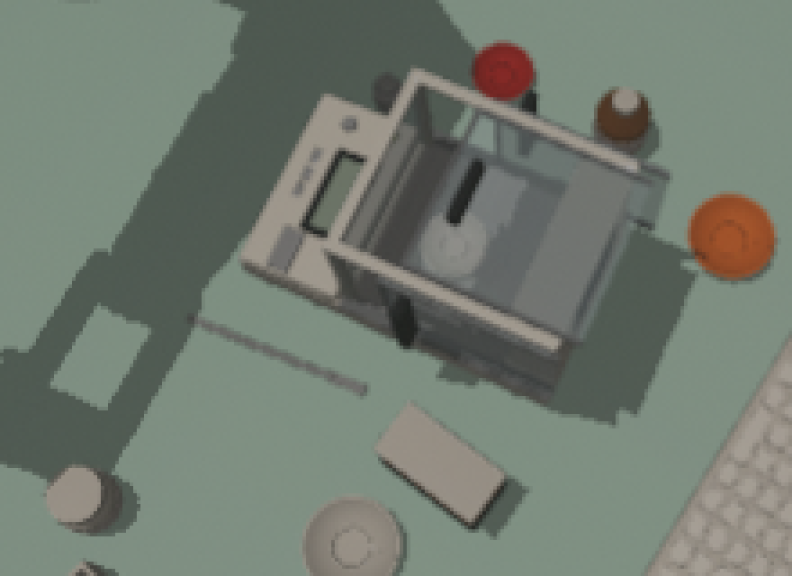

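View pics/c2.png

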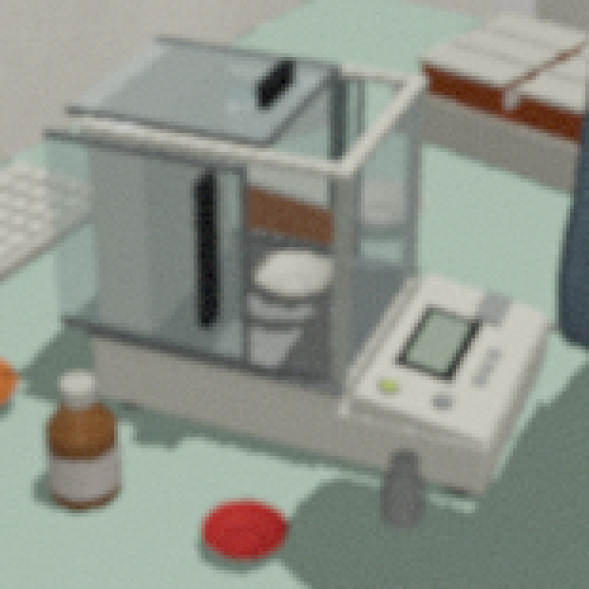

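The crops show the balance with the top, left and right doors open. Scene crop: top handle at (467,190), right handle at (403,320), left handle at (530,103), tare bar key at (287,248), round power key at (350,123). The dish look-alikes (red, orange, big bowl) stand outside the chamber. The real dish is on the pan and I won't touch it.

```bash
cat > fit.py <<'E'
from h import *
from scipy.optimize import least_squares
C={n:(ctrl.camera_info(n),np.array(ctrl.camera_info(n)['T'])) for n in('scene','side')}
f=lambda u,v:(180+u/3.6,150+v/3.6); g=lambda u,v:(260+u/3.8,145+v/3.8)
S={'scene':[((-210,100,62),f(325,95)),((-210,-100,62),f(242,262)),((-90,99,270),f(415,68)),((-90,-99,270),f(330,245)),('L',f(530,95)),('R',f(397,300)),('T',f(467,190))],
 'side':[((-90,99,270),g(350,170)),((-90,-99,270),g(420,78)),((-210,100,62),g(487,437)),((-210,-100,62),g(550,318)),('L',g(205,175)),('T',g(277,76))]}
def P(x):
    H={'L':(-60+x[3],111,250),'R':(-60+x[4],-111,250),'T':(-60+x[5],0,294)}
    def w(p):
        p=np.array(H[p] if isinstance(p,str) else p,float)/1000
        c,s=np.cos(x[2]),np.sin(x[2]); return [x[0]+c*p[0]-s*p[1],x[1]+s*p[0]+c*p[1],p[2]]
    return w
def res(x):
    w=P(x); return np.concatenate([(proj(*C[n],[w(a) for a,_ in S[n]])-np.array([b for _,b in S[n]])).ravel() for n in S])
r=least_squares(res,[.55,-.05,0,50,50,50],x_scale=[.1,.1,.1,50,50,50],loss='soft_l1')
print(np.round(r.x,4),np.rad2deg(r.x[2])); print(np.round(res(r.x).reshape(-1,2),1).tolist())
w=P(r.x)
for k,p in dict(L='L',R='R',T='T',tare=(-165,-73,76)).items(): print(k,np.round(w(p),3))
for n in C: print(n,'tare',proj(*C[n],[w((-165,-73,76)),w((-165,73,76))]))
print('cas,reag,spat ends,weight', onplane(*C['scene'],[f(440,465),f(392,443),f(410,403)],.09), onplane(*C['scene'],[f(625,98)],.105),onplane(*C['scene'],[f(190,318),f(367,388)],.008),onplane(*C['scene'],[f(388,90)],.059))
E
python3 fit.py
```

```text
[ 0.5986 -0.0762  0.2406 75.2688 44.6981 62.6495] 13.786034072891965
[[-1.2, -1.5], [-1.5, -0.2], [-0.2, -2.9], [-2.1, 1.9], [-1.1, 0.3], [-0.2, 0.5], [-0.9, -1.8], [-2.1, 0.0], [-0.2, -2.7], [-0.3, 0.8], [-2.1, -2.7], [-0.8, 0.7], [-1.4, -1.6]]
L [0.587 0.035 0.25 ]
R [ 0.61  -0.188  0.25 ]
T [ 0.601 -0.076  0.294]
tare [ 0.456 -0.186  0.076]
scene tare [[259.64231703 219.59230296]
 [276.6263828  184.29085156]]
side tare [[387.52686445 223.80678341]
 [375.48368292 248.39606619]]
cas,reag,spat ends,weight [[ 0.70904262 -0.26443572  0.09      ]
 [ 0.65976209 -0.27529785  0.09      ]
 [ 0.65009002 -0.23489542  0.09      ]] [[0.63697739 0.13750415 0.105     ]] [[ 0.40271715 -0.29244954  0.008     ]
 [ 0.59333358 -0.24077307  0.008     ]] [[0.42642146 0.01306583 0.059     ]]
```

```bash
cat > go.py <<'E'
from h import *
import json,sys
def bal(): return json.load(open('bal.json'))   # x,y,yaw
def b2w(p):
    x,y,a=bal(); p=np.array(p)/1000; c,s=np.cos(a),np.sin(a); return np.array([x+c*p[0]-s*p[1],y+s*p[0]+c*p[1],p[2]])
def w2b(P):
    x,y,a=bal(); d=np.array(P)-[x,y,0]; c,s=np.cos(a),np.sin(a); return 1000*np.array([c*d[0]+s*d[1],-s*d[0]+c*d[1],d[2]])
def cur():
    o=ctrl.get_obs(); q=o['eef_rot']; return o['eef_pos'],R.from_quat([q[1],q[2],q[3],q[0]]),o
def tgt(sgn=1,tilt=0):
    a=bal()[2]; y=sgn*np.array([np.cos(a),np.sin(a),0]); x=np.array([0,0,-1.])
    M=R.from_matrix(np.c_[x,y,np.cross(x,y)])
    ax=np.array([-np.sin(a),np.cos(a),0])   # balance y; +tilt leans tool's top towards... 
    return R.from_rotvec(-ax*np.deg2rad(tilt))*M
def plan(pts,sgn=1,tilt=0):
    p,r,o=cur(); rv=np.rad2deg((r.inv()*tgt(sgn,tilt)).as_rotvec())
    print('now bal',np.round(w2b(p),1),'rot to go',np.round(rv,1),'t',o['time_s'],'F',np.round(o['wrist_force'],1))
    for q in pts: print(q,'->',np.round(1000*r.inv().apply(b2w(q)-p),0))
E
echo '[0.5986,-0.0762,0.2406]' > bal.json
python3 - <<'E'
from go import *
p,r,o=cur(); print(np.round(r.as_matrix(),3)); print(np.round(ctrl.camera_info('wrist')['hand_eye'],3),ctrl.camera_info('wrist')['fx'])
for s in (1,-1): plan([(-60,0,430),(-100,-60,430),(0,0,430)],s)
E
```

```text
[[-0.     0.409 -0.912]
 [ 0.002 -0.912 -0.409]
 [-1.    -0.002 -0.   ]]
[[ 0.    -0.299  0.954 -0.142]
 [ 1.     0.001  0.     0.   ]
 [-0.001  0.954  0.299 -0.077]
 [ 0.     0.     0.     1.   ]] 277.65988096637574
now bal [-459.6 -348.4  230.5] rot to go [-79.6  -0.1   0.1] t 0.1 F [-0.3  0.2 -0.4]
(-60, 0, 430) -> [-199. -271. -456.]
(-100, -60, 430) -> [-199. -219. -406.]
(0, 0, 430) -> [-199. -260. -515.]
now bal [-459.6 -348.4  230.5] rot to go [1.004e+02 1.000e-01 1.000e-01] t 0.1 F [-0.3  0.2 -0.4]
(-60, 0, 430) -> [-199. -271. -456.]
(-100, -60, 430) -> [-199. -219. -406.]
(0, 0, 430) -> [-199. -260. -515.]
```

```bash
python3 - <<'E'
from go import *
plan([(-90,0,430)])
E
```

```text
now bal [-459.6 -348.4  230.5] rot to go [-79.6  -0.1   0.1] t 0.1 F [-0.3  0.2 -0.4]
(-90, 0, 430) -> [-199. -276. -426.]
```

>>> step_arm:
  motion:
    - [-60, 0, 0, -10, 0, 0, 255]
    - [-120, 0, 0, -20, 0, 0, 255]
    - [-160, -40, -60, -30, 0, 0, 255]
    - [-199, -80, -120, -40, 0, 0, 255]
    - [-199, -115, -180, -50, 0, 0, 255]
    - [-199, -150, -235, -60, 0, 0, 255]
    - [-199, -190, -295, -70, 0, 0, 255]
    - [-199, -230, -355, -79.6, 0, 0, 255]
    - [-199, -276, -426, -79.6, 0, 0, 255]
    - [-199, -276, -426, -79.6, 0, 0, 255]

```text
time_s: 1.35
eef_pos: [0.4986, -0.1168, 0.4299]
eef_rot: [0.556, 0.436, 0.556, -0.437]
wrist_force: [1.4, -0.9, 0.1]
opening: 0.001
```

>>> step_arm:
  motion:
    - [0, 0, 0, 0, 0, 0, 255]
    - [0, 0, 0, 0, 0, 0, 255]

```text
time_s: 1.6
eef_pos: [0.4978, -0.1187, 0.4297]
eef_rot: [0.556, 0.436, 0.557, -0.436]
wrist_force: [-0.3, -0.8, 0.1]
opening: 0.001
```

```bash
python3 - <<'E'
from go import *
plan([(-90,0,430)])
p,d,i,T=snap('wrist','w1'); np.save('w1T.npy',T)
for k,b in dict(T=(3,0,294),R=(-15,-111,250),L=(15,111,250),tare=(-165,-73,76)).items(): print(k,proj(i,T,[b2w(b)]).round())
cv2.imwrite('pics/w1b.png',cv2.resize(p[:,:,::-1],None,fx=1.25,fy=1.25,interpolation=3))
E
```

```text
now bal [-108.   -17.3  429.7] rot to go [ 0.  -0.   0.1] t 1.6 F [-0.3 -0.8  0.1]
(-90, 0, 430) -> [ -0.  18. -17.]
T [[433. 174.]]
R [[396. 251.]]
L [[440.  63.]]
tare [[293. 188.]]
```

View pics/w1b.png

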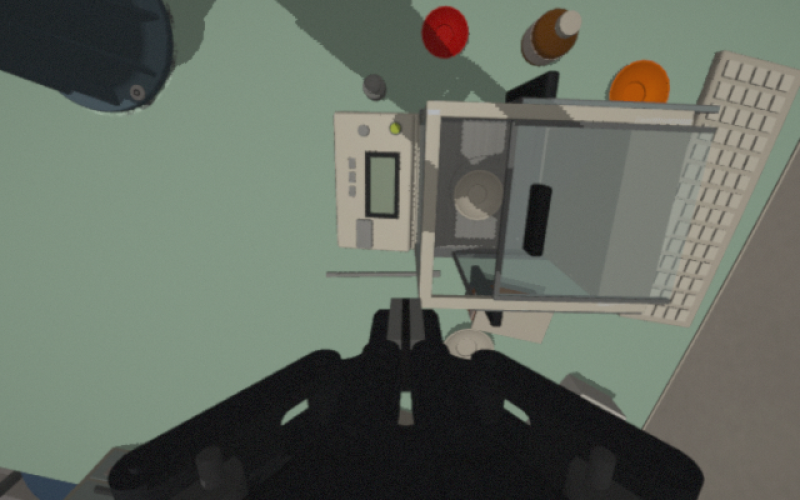

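The wrist view, at 1.25x, agrees with the fit to 1-3 px. It shows the top handle at (540,219), the left handle's top at about (550,77), the right handle at (493,318), and the tare key at (364,233) with the round power key at (363,130) on the other side of the display. I'll refine once with these points.

```bash
sed -i '/^print\|^ *for n in C: print\|^w=P\|^for k/d;/^r=least/d' fit.py; cat >> fit.py <<'E'
C['wrist']=(ctrl.camera_info('wrist'),np.load('w1T.npy'))
h=lambda u,v:(u/1.25,v/1.25)
S['wrist']=[((-210,100,62),h(335,113)),((-210,-100,62),h(338,247)),((-90,99,270),h(428,101)),((-90,-99,270),h(421,307)),('R',h(493,318)),('T',h(541,219)),('L',h(551,77)),((-165,-73,76),h(365,233))]
def rs(x):
    w=P(x); k={'scene':.6,'side':.7,'wrist':1.}
    return np.concatenate([k[n]*(proj(*C[n],[w(a) for a,_ in S[n]])-np.array([b for _,b in S[n]])).ravel() for n in S])
for keys in (['scene','side','wrist'],['wrist']):
    full=dict(S); S={k:full[k] for k in keys}
    r=least_squares(rs,[.5986,-.0762,.2406,60,50,60],x_scale=[.1,.1,.1,50,50,50],loss='soft_l1')
    print(keys,np.round(r.x,4),np.round(rs(r.x).reshape(-1,2),1).tolist()); S=full
E
python3 fit.py
```

```text
['scene', 'side', 'wrist'] [ 0.5981 -0.0777  0.2289 75.2832 45.1941 64.004 ] [[-0.6, -1.1], [-1.1, -0.4], [-0.1, -1.7], [-1.6, 1.0], [-0.7, 0.5], [-0.5, 0.4], [-0.5, -0.8], [-1.5, -0.0], [0.3, -1.8], [-0.4, 0.7], [-1.1, -1.7], [-0.5, 0.3], [-1.0, -1.3], [-3.0, -3.0], [-0.3, 1.2], [0.2, -9.2], [0.5, 4.6], [0.1, -2.6], [-0.1, -0.1], [-0.1, 2.4], [0.4, 1.0]]
['wrist'] [ 0.5982 -0.0777  0.2277 75.1875 45.2459 64.0616] [[-2.9, -3.1], [-0.4, 1.1], [0.3, -9.2], [0.4, 4.5], [0.0, -2.5], [0.0, -0.0], [-0.0, 2.5], [0.3, 0.9]]
```

```bash
echo '[0.5981,-0.0777,0.2285]' > bal.json; python3 - <<'E'
from go import *
plan([(50,0,430),(50,0,340),(50,0,283),(-25,0,283)])
E
```

```text
now bal [-107.4  -17.9  429.8] rot to go [ 0.6 -0.   0.1] t 1.65 F [ 0.2  0.1 -0.2]
(50, 0, 430) -> [ -0. 158. -16.]
(50, 0, 340) -> [ 90. 158. -16.]
(50, 0, 283) -> [147. 158. -16.]
(-25, 0, 283) -> [147.  83. -17.]
```

>>> step_arm:
  motion:
    - [0, 50, -5, 0.6, 0, 0, 255]
    - [0, 100, -10, 0.6, 0, 0, 255]
    - [0, 158, -16, 0.6, 0, 0, 255]
    - [40, 158, -16, 0.6, 0, 0, 255]
    - [80, 158, -16, 0.6, 0, 0, 255]
    - [110, 158, -16, 0.6, 0, 0, 255]
    - [130, 158, -16, 0.6, 0, 0, 255]
    - [147, 158, -16, 0.6, 0, 0, 255]
    - [147, 158, -16, 0.6, 0, 0, 255]

```text
time_s: 2.78
eef_pos: [0.6471, -0.0662, 0.2821]
eef_rot: [0.553, 0.439, 0.554, -0.44]
wrist_force: [-0.0, -0.1, 0.5]
opening: -0.002
```

>>> step_arm:
  motion:
    - [0, -8, 0, 0, 0, 0, 255]
    - [0, -16, 0, 0, 0, 0, 255]
    - [0, -24, 0, 0, 0, 0, 255]
    - [0, -32, 0, 0, 0, 0, 255]
    - [0, -40, 0, 0, 0, 0, 255]

```text
time_s: 3.4
eef_pos: [0.6085, -0.0748, 0.2838]
eef_rot: [0.554, 0.44, 0.554, -0.439]
wrist_force: [1.4, 0.7, 1.7]
opening: -0.0
```

```bash
python3 - <<'E'
from go import *
plan([(-30,0,283),(-40,0,283)])
E
```

```text
now bal [ 10.8   0.5 283.8] rot to go [ 0.1  0.  -0.1] t 3.4 F [1.4 0.7 1.7]
(-30, 0, 283) -> [  1. -41.   0.]
(-40, 0, 283) -> [  1. -51.   0.]
```

>>> step_arm:
  motion:
    - [0, -8, 0, 0, 0, 0, 255]
    - [0, -16, 0, 0, 0, 0, 255]
    - [0, -24, 0, 0, 0, 0, 255]
    - [0, -32, 0, 0, 0, 0, 255]
    - [0, -40, 0, 0, 0, 0, 255]
    - [0, -43, 0, 0, 0, 0, 255]

```text
time_s: 4.15
eef_pos: [0.5663, -0.0847, 0.2831]
eef_rot: [0.554, 0.439, 0.554, -0.44]
wrist_force: [0.9, 0.3, 1.7]
opening: -0.0
```

>>> step_arm:
  motion:
    - [0, -1.5, 0, 0, 0, 0, 255]
    - [0, -3, 0, 0, 0, 0, 255]

```text
time_s: 4.4
eef_pos: [0.5639, -0.0852, 0.2831]
eef_rot: [0.554, 0.439, 0.554, -0.439]
wrist_force: [1.8, 1.1, 0.8]
opening: 0.002
```

>>> step_arm:
  motion:
    - [0, -1.5, 0, 0, 0, 0, 255]
    - [0, -3, 0, 0, 0, 0, 255]

```text
time_s: 4.65
eef_pos: [0.561, -0.0859, 0.2831]
eef_rot: [0.554, 0.439, 0.554, -0.439]
wrist_force: [1.4, 0.3, 1.2]
opening: -0.001
```

>>> step_arm:
  motion:
    - [0, -1, 0, 0, 0, 0, 255]
    - [0, -2, 0, 0, 0, 0, 255]
    - [0, -2, 0, 0, 0, 0, 255]

```text
time_s: 5.03
eef_pos: [0.5589, -0.0864, 0.2831]
eef_rot: [0.554, 0.439, 0.554, -0.439]
wrist_force: [0.4, 0.7, 1.0]
opening: -0.001
```

>>> step_arm:
  motion:
    - [0, -1, 0, 0, 0, 0, 255]
    - [0, -2, 0, 0, 0, 0, 255]
    - [0, -2, 0, 0, 0, 0, 255]

```text
time_s: 5.4
eef_pos: [0.5569, -0.0869, 0.2831]
eef_rot: [0.554, 0.439, 0.554, -0.439]
wrist_force: [0.5, 1.3, 0.8]
opening: 0.003
```

>>> step_arm:
  motion:
    - [0, -1, 0, 0, 0, 0, 255]
    - [0, -2, 0, 0, 0, 0, 255]
    - [0, -2, 0, 0, 0, 0, 255]

```text
time_s: 5.78
eef_pos: [0.5558, -0.0871, 0.2832]
eef_rot: [0.554, 0.44, 0.554, -0.439]
wrist_force: [4.9, 1.4, -0.5]
opening: 0.002
```

>>> step_arm:
  motion:
    - [0, -1.5, 0, 0, 0, 0, 255]
    - [0, -1.5, 0, 0, 0, 0, 255]

```text
time_s: 6.02
eef_pos: [0.5555, -0.0872, 0.2835]
eef_rot: [0.555, 0.441, 0.553, -0.438]
wrist_force: [9.8, 2.6, -1.1]
opening: -0.002
```

```bash
python3 - <<'E'
from go import *
plan([(-20,0,283),(-20,0,340)])
print('after'); plan([(50,118,340),(50,118,236)])
E
```

```text
now bal [-43.7   0.4 283.5] rot to go [ 0.1  0.  -0.3] t 6.025 F [ 9.8  2.6 -1.1]
(-20, 0, 283) -> [ 1. 24.  0.]
(-20, 0, 340) -> [-56.  24.   0.]
after
now bal [-43.7   0.4 283.5] rot to go [ 0.1  0.  -0.3] t 6.025 F [ 9.8  2.6 -1.1]
(50, 118, 340) -> [ -56.   94. -117.]
(50, 118, 236) -> [  48.   94. -117.]
```

>>> step_arm:
  motion:
    - [0, 15, 0, 0, 0, 0, 255]
    - [-30, 20, 0, 0, 0, 0, 255]
    - [-60, 40, -30, 0, 0, 0, 255]
    - [-60, 70, -70, 0, 0, 0, 255]
    - [-60, 98, -118, 0, 0, 0, 255]
    - [-30, 98, -118, 0, 0, 0, 255]
    - [5, 98, -118, 0, 0, 0, 255]
    - [30, 98, -118, 0, 0, 0, 255]
    - [46, 98, -118, 0, 0, 0, 255]
    - [46, 98, -118, 0, 0, 0, 255]

```text
time_s: 7.28
eef_pos: [0.6216, 0.0495, 0.2358]
eef_rot: [0.553, 0.439, 0.555, -0.44]
wrist_force: [-0.2, -0.8, 0.3]
opening: -0.0
```

```bash
python3 - <<'E'
from go import *
plan([(-25,118,236)])
E
```

```text
now bal [ 51.7 118.6 235.8] rot to go [ 0.1 -0.   0.2] t 7.275 F [-0.2 -0.8  0.3]
(-25, 118, 236) -> [ -0. -77.   1.]
```

>>> step_arm:
  motion:
    - [0, -8, 0, 0, 0, 0, 255]
    - [0, -16, 0, 0, 0, 0, 255]
    - [0, -24, 0, 0, 0, 0, 255]
    - [0, -32, 0, 0, 0, 0, 255]
    - [0, -38, 0, 0, 0, 0, 255]

```text
time_s: 7.9
eef_pos: [0.5849, 0.0408, 0.2377]
eef_rot: [0.554, 0.44, 0.554, -0.439]
wrist_force: [2.7, 0.7, 1.1]
opening: 0.005
```

>>> step_arm:
  motion:
    - [0, -8, 0, 0, 0, 0, 255]
    - [0, -16, 0, 0, 0, 0, 255]
    - [0, -24, 0, 0, 0, 0, 255]
    - [0, -32, 0, 0, 0, 0, 255]
    - [0, -40, 0, 0, 0, 0, 255]
    - [0, -46, 0, 0, 0, 0, 255]
    - [0, -50, 0, 0, 0, 0, 255]

```text
time_s: 8.78
eef_pos: [0.5361, 0.0295, 0.2371]
eef_rot: [0.554, 0.439, 0.554, -0.439]
wrist_force: [-0.0, 1.6, 0.6]
opening: 0.004
```

```bash
python3 - <<'E'
from go import *
plan([(-44,118,236)])
E
```

```text
now bal [-36.1 118.5 237.1] rot to go [ 0.1 -0.   0. ] t 8.775 F [-0.   1.6  0.6]
(-44, 118, 236) -> [ 1. -8.  0.]
```

>>> step_arm:
  motion:
    - [0, -1.5, 0, 0, 0, 0, 255]
    - [0, -3, 0, 0, 0, 0, 255]
    - [0, -4, 0, 0, 0, 0, 255]

```text
time_s: 9.15
eef_pos: [0.5326, 0.0286, 0.2371]
eef_rot: [0.554, 0.439, 0.554, -0.439]
wrist_force: [1.1, 2.1, -0.8]
opening: 0.0
```

>>> step_arm:
  motion:
    - [0, -1, 0, 0, 0, 0, 255]
    - [0, -2, 0, 0, 0, 0, 255]
    - [0, -2, 0, 0, 0, 0, 255]

```text
time_s: 9.52
eef_pos: [0.531, 0.0282, 0.2372]
eef_rot: [0.554, 0.44, 0.554, -0.439]
wrist_force: [3.2, 2.2, -1.9]
opening: -0.001
```

>>> step_arm:
  motion:
    - [0, -1, 0, 0, 0, 0, 255]
    - [0, -2, 0, 0, 0, 0, 255]
    - [0, -2, 0, 0, 0, 0, 255]

```text
time_s: 9.9
eef_pos: [0.5307, 0.0281, 0.2374]
eef_rot: [0.555, 0.441, 0.553, -0.438]
wrist_force: [11.4, 3.5, -4.9]
opening: 0.001
```

```bash
python3 - <<'E'
from go import *
plan([(30,118,345),(30,-118,345),(30,-118,236)])
E
```

```text
now bal [-41.7 118.3 237.4] rot to go [ 0.1  0.  -0.3] t 9.9 F [11.4  3.5 -4.9]
(30, 118, 345) -> [-107.   72.    0.]
(30, -118, 345) -> [-107.   72.  236.]
(30, -118, 236) -> [  2.  71. 236.]
```

>>> step_arm:
  motion:
    - [0, 15, 0, 0, 0, 0, 255]
    - [-40, 30, 0, 0, 0, 0, 255]
    - [-80, 50, 0, 0, 0, 0, 255]
    - [-110, 74, 20, 0, 0, 0, 255]
    - [-110, 74, 70, 0, 0, 0, 255]
    - [-110, 74, 125, 0, 0, 0, 255]
    - [-110, 74, 180, 0, 0, 0, 255]
    - [-110, 74, 236, 0, 0, 0, 255]
    - [-110, 74, 236, 0, 0, 0, 255]

```text
time_s: 11.02
eef_pos: [0.6543, -0.1898, 0.3454]
eef_rot: [0.552, 0.44, 0.554, -0.442]
wrist_force: [0.9, -0.1, -0.6]
opening: 0.002
```

>>> step_arm:
  motion:
    - [40, 0, 0, 0, 0, 0, 255]
    - [75, 0, 0, 0, 0, 0, 255]
    - [95, 0, 0, 0, 0, 0, 255]
    - [110, 0, 0, 0, 0, 0, 255]
    - [110, 0, 0, 0, 0, 0, 255]

```text
time_s: 11.65
eef_pos: [0.6543, -0.1848, 0.2365]
eef_rot: [0.554, 0.439, 0.555, -0.439]
wrist_force: [0.7, -1.2, 0.7]
opening: -0.003
```

```bash
python3 - <<'E'
from go import *
plan([(-36,-118,236)])
E
```

```text
now bal [  30.5 -117.1  236.5] rot to go [ 0.1 -0.1  0.1] t 11.65 F [ 0.7 -1.2  0.7]
(-36, -118, 236) -> [  1. -67.   1.]
```

>>> step_arm:
  motion:
    - [0, -8, 0, 0, 0, 0, 255]
    - [0, -16, 1, 0, 0, 0, 255]
    - [0, -24, 1, 0, 0, 0, 255]
    - [0, -32, 1, 0, 0, 0, 255]
    - [0, -38, 1, 0, 0, 0, 255]

```text
time_s: 12.28
eef_pos: [0.6175, -0.1951, 0.2376]
eef_rot: [0.554, 0.44, 0.554, -0.439]
wrist_force: [1.9, 0.2, 0.5]
opening: -0.002
```

>>> step_arm:
  motion:
    - [0, -8, 0, 0, 0, 0, 255]
    - [0, -16, 0, 0, 0, 0, 255]
    - [0, -22, 0, 0, 0, 0, 255]
    - [0, -26, 0, 0, 0, 0, 255]
    - [0, -29, 0, 0, 0, 0, 255]

```text
time_s: 12.9
eef_pos: [0.5893, -0.2014, 0.2371]
eef_rot: [0.554, 0.439, 0.554, -0.439]
wrist_force: [-0.1, 1.2, 0.8]
opening: 0.003
```

>>> step_arm:
  motion:
    - [0, -1.5, 0, 0, 0, 0, 255]
    - [0, -3, 0, 0, 0, 0, 255]
    - [0, -3, 0, 0, 0, 0, 255]

```text
time_s: 13.28
eef_pos: [0.5865, -0.2022, 0.237]
eef_rot: [0.554, 0.439, 0.554, -0.439]
wrist_force: [0.6, -0.7, 0.0]
opening: 0.002
```

>>> step_arm:
  motion:
    - [0, -1, 0, 0, 0, 0, 255]
    - [0, -2, 0, 0, 0, 0, 255]
    - [0, -2, 0, 0, 0, 0, 255]

```text
time_s: 13.65
eef_pos: [0.5846, -0.2026, 0.2371]
eef_rot: [0.554, 0.439, 0.554, -0.439]
wrist_force: [0.5, 2.0, 0.1]
opening: 0.001
```

```bash
python3 - <<'E'
from go import *
plan([(-44,-118,236)])
E
```

```text
now bal [ -41.5 -118.6  237.1] rot to go [ 0.1 -0.   0. ] t 13.65 F [0.5 2.  0.1]
(-44, -118, 236) -> [ 1. -3. -1.]
```

>>> step_arm:
  motion:
    - [0, -1, 0, 0, 0, 0, 255]
    - [0, -2, 0, 0, 0, 0, 255]
    - [0, -2, 0, 0, 0, 0, 255]

```text
time_s: 14.02
eef_pos: [0.5826, -0.2032, 0.2371]
eef_rot: [0.554, 0.439, 0.554, -0.439]
wrist_force: [1.0, 1.3, -0.4]
opening: -0.001
```

>>> step_arm:
  motion:
    - [0, -1, 0, 0, 0, 0, 255]
    - [0, -2, 0, 0, 0, 0, 255]
    - [0, -2, 0, 0, 0, 0, 255]

```text
time_s: 14.4
eef_pos: [0.5816, -0.2033, 0.2372]
eef_rot: [0.555, 0.44, 0.553, -0.439]
wrist_force: [5.0, 0.8, -2.5]
opening: 0.003
```

>>> step_arm:
  motion:
    - [0, -1, 0, 0, 0, 0, 255]
    - [0, -2, 0, 0, 0, 0, 255]
    - [0, -2, 0, 0, 0, 0, 255]

```text
time_s: 14.78
eef_pos: [0.5814, -0.2034, 0.2374]
eef_rot: [0.556, 0.441, 0.553, -0.438]
wrist_force: [12.1, 1.8, -6.1]
opening: 0.001
```

```bash
python3 - <<'E'
from go import *
plan([(-30,-118,345),(-190,-50,400)])
E
```

```text
now bal [ -44.7 -118.6  237.4] rot to go [ 0.1  0.1 -0.4] t 14.775 F [12.1  1.8 -6.1]
(-30, -118, 345) -> [-108.   15.   -0.]
(-190, -50, 400) -> [-164. -144.  -69.]
```

>>> step_arm:
  motion:
    - [0, 15, 0, 0, 0, 0, 255]
    - [-30, 20, 0, 0, 0, 0, 255]
    - [-80, 20, 0, 0, 0, 0, 255]
    - [-125, 10, 0, 0, 0, 0, 255]
    - [-164, -20, -10, 0, 0, 0, 255]
    - [-164, -70, -30, 0, 0, 0, 255]
    - [-164, -110, -50, 0, 0, 0, 255]
    - [-164, -142, -69, 0, 0, 0, 255]
    - [-164, -142, -69, 0, 0, 0, 255]
    - [-164, -142, -69, 0, 0, 0, 255]

```text
time_s: 16.02
eef_pos: [0.4252, -0.1695, 0.4016]
eef_rot: [0.554, 0.439, 0.554, -0.44]
wrist_force: [-0.6, -0.6, -0.2]
opening: -0.001
```

```bash
python3 - <<'E'
from go import *
plan([(-165,-73,120)],1,10)
p,d,i,T=snap('wrist','w2'); np.save('w2T.npy',T)
for k,b in dict(T=(-60,0,294),R=(-60,-111,250),L=(-60,111,250),tare=(-165,-73,76)).items(): print(k,proj(i,T,[b2w(b)]).round()*1.25)
cv2.imwrite('pics/w2b.png',cv2.resize(p[:,:,::-1],None,fx=1.25,fy=1.25,interpolation=3))
E
```

```text
now bal [-189.2  -50.2  401.6] rot to go [ 0.1  0.  10. ] t 16.025 F [-0.6 -0.6 -0.2]
(-165, -73, 120) -> [282.  24.  23.]
T [[586.25 180.  ]]
R [[543.75 296.25]]
L [[577.5   23.75]]
tare [[422.5  216.25]]
```

View pics/w2b.png

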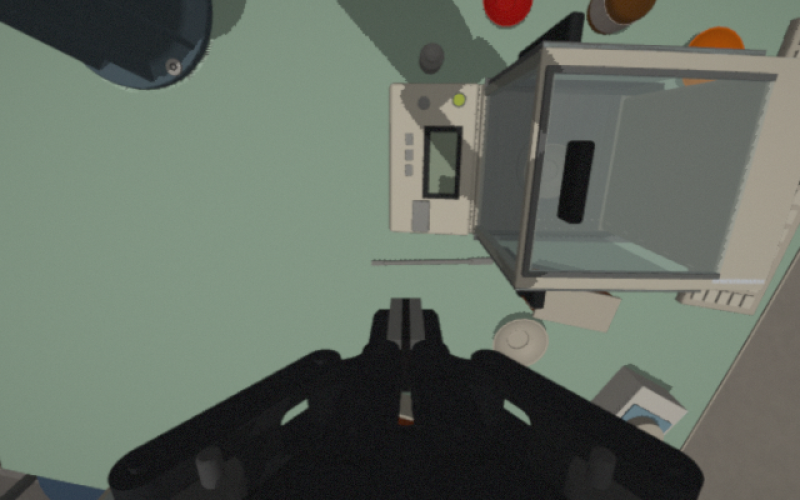

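All three doors look shut in the wrist view: the handles at (575,180), (575,22) and (540,298) match the predicted shut positions. The tare key is at (421,216), where predicted, and is the wide bar right of the display. The round power key is at (424,102), well away.

>>> step_arm:
  motion:
    - [0, 24, 23, 0, 0, 5, 255]
    - [50, 24, 23, 0, 0, 10, 255]
    - [100, 24, 23, 0, 0, 10, 255]
    - [150, 24, 23, 0, 0, 10, 255]
    - [200, 24, 23, 0, 0, 10, 255]
    - [240, 24, 23, 0, 0, 10, 255]
    - [270, 24, 23, 0, 0, 10, 255]
    - [282, 24, 23, 0, 0, 10, 255]
    - [282, 24, 23, 0, 0, 10, 255]

```text
time_s: 17.2
eef_pos: [0.4535, -0.186, 0.1186]
eef_rot: [0.59, 0.486, 0.514, -0.389]
wrist_force: [0.2, -0.1, 0.6]
opening: 0.001
```

```bash
python3 - <<'E'
from go import *
plan([(-165,-73,90),(-165,-73,76)],1,10)
p,d,i,T=snap('side','s2'); cv2.imwrite('pics/s2b.png',cv2.resize(p[140:290,260:460,::-1],None,fx=4,fy=4,interpolation=3))
E
```

```text
now bal [-165.3  -72.7  118.6] rot to go [ 0.1 -0.1  0.1] t 17.2 F [ 0.2 -0.1  0.6]
(-165, -73, 90) -> [28. -5.  0.]
(-165, -73, 76) -> [42. -7.  0.]
```

View pics/s2b.png

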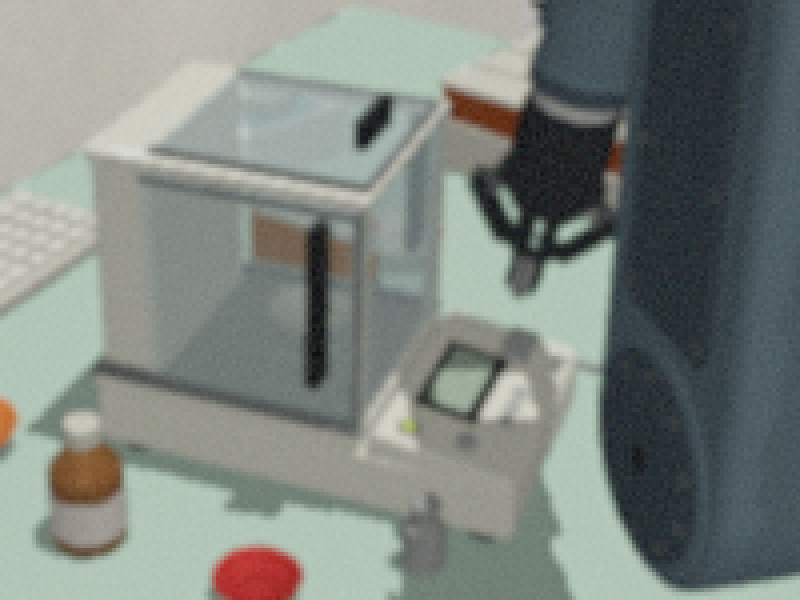

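The side view shows the top and left doors fully shut and the fingertip at (520,285), straight above the tare key at (520,345). I'll go down in small steps, watching the force.

>>> step_arm:
  motion:
    - [15, -3, 0, 0, 0, 0, 255]
    - [26, -5, 0, 0, 0, 0, 255]
    - [34, -6, 0, 0, 0, 0, 255]
    - [36, -6, 0, 0, 0, 0, 255]
    - [36, -6, 0, 0, 0, 0, 255]

```text
time_s: 17.88
eef_pos: [0.4538, -0.186, 0.0826]
eef_rot: [0.59, 0.486, 0.514, -0.389]
wrist_force: [-0.1, -0.3, 0.7]
opening: 0.002
```

>>> step_arm:
  motion:
    - [1, 0, 0, 0, 0, 0, 255]
    - [2, 0, 0, 0, 0, 0, 255]
    - [2, 0, 0, 0, 0, 0, 255]

```text
time_s: 18.25
eef_pos: [0.4542, -0.1859, 0.0808]
eef_rot: [0.59, 0.486, 0.514, -0.389]
wrist_force: [0.8, -0.6, -0.1]
opening: 0.003
```

>>> step_arm:
  motion:
    - [1, 0, 0, 0, 0, 0, 255]
    - [2, 0, 0, 0, 0, 0, 255]
    - [2, 0, 0, 0, 0, 0, 255]

```text
time_s: 18.62
eef_pos: [0.4544, -0.1858, 0.0786]
eef_rot: [0.59, 0.486, 0.514, -0.389]
wrist_force: [-0.2, -0.1, 0.4]
opening: 0.001
```

>>> step_arm:
  motion:
    - [1, 0, 0, 0, 0, 0, 255]
    - [2, 0, 0, 0, 0, 0, 255]
    - [2, 0, 0, 0, 0, 0, 255]

```text
time_s: 19.0
eef_pos: [0.4548, -0.1857, 0.0767]
eef_rot: [0.59, 0.486, 0.514, -0.389]
wrist_force: [-0.2, 0.2, -0.5]
opening: -0.003
```

>>> step_arm:
  motion:
    - [1, 0, 0, 0, 0, 0, 255]
    - [2, 0, 0, 0, 0, 0, 255]
    - [2, 0, 0, 0, 0, 0, 255]

```text
time_s: 19.38
eef_pos: [0.4552, -0.1857, 0.0748]
eef_rot: [0.59, 0.486, 0.514, -0.389]
wrist_force: [-0.9, -0.0, 1.6]
opening: -0.001
```

>>> step_arm:
  motion:
    - [1, 0, 0, 0, 0, 0, 255]
    - [2, 0, 0, 0, 0, 0, 255]
    - [2, 0, 0, 0, 0, 0, 255]

```text
time_s: 19.75
eef_pos: [0.4555, -0.1857, 0.0729]
eef_rot: [0.59, 0.486, 0.514, -0.389]
wrist_force: [-1.9, 0.0, 3.9]
opening: -0.003
```

>>> step_arm:
  motion:
    - [1, 0, 0, 0, 0, 0, 255]
    - [1, 0, 0, 0, 0, 0, 255]

```text
time_s: 20.0
eef_pos: [0.4556, -0.1856, 0.0721]
eef_rot: [0.59, 0.486, 0.514, -0.389]
wrist_force: [-4.3, -1.2, 7.6]
opening: -0.001
```

>>> step_arm:
  motion:
    - [0.7, 0, 0, 0, 0, 0, 255]
    - [0.7, 0, 0, 0, 0, 0, 255]
    - [0.7, 0, 0, 0, 0, 0, 255]

```text
time_s: 20.38
eef_pos: [0.4557, -0.1857, 0.072]
eef_rot: [0.59, 0.486, 0.514, -0.389]
wrist_force: [-7.8, 2.1, 13.0]
opening: 0.003
```

>>> step_arm:
  motion:
    - [-5, 0, 0, 0, 0, 0, 255]
    - [-15, 0, 0, 0, 0, 0, 255]
    - [-45, 0, 0, 0, 0, 0, 255]
    - [-100, 0, 0, 0, 0, 0, 255]
    - [-150, -20, 0, 0, 0, 0, 255]
    - [-200, -40, 0, 0, 0, 0, 255]
    - [-250, -60, 0, 0, 0, 0, 255]
    - [-300, -60, 0, 0, 0, 0, 255]
    - [-320, -60, 0, 0, 0, 0, 255]
    - [-320, -60, 0, 0, 0, 0, 255]

```text
time_s: 21.62
eef_pos: [0.3443, -0.2122, 0.3776]
eef_rot: [0.591, 0.486, 0.512, -0.39]
wrist_force: [-0.5, -0.5, -0.3]
opening: -0.005
```

```bash
python3 - <<'E'
from go import *
plan([(-165,-73,400)],1,10)
p,d,i,T=snap('scene','f1'); p2,*_=snap('side','f2')
a=cv2.resize(p[150:290,200:390,::-1],(570,420),interpolation=3); b=cv2.resize(p2[145:275,260:330+85,::-1],(500,420),interpolation=3)
o=np.hstack([a,b]); cv2.imwrite('pics/f.png',cv2.resize(o,(800,int(420*800/o.shape[1]))))
E
```

```text
now bal [-277.7  -73.5  377.6] rot to go [ 0.1  0.2 -0.1] t 21.625 F [-0.5 -0.5 -0.3]
(-165, -73, 400) -> [ -2. 115.  -0.]
```

View pics/f.png

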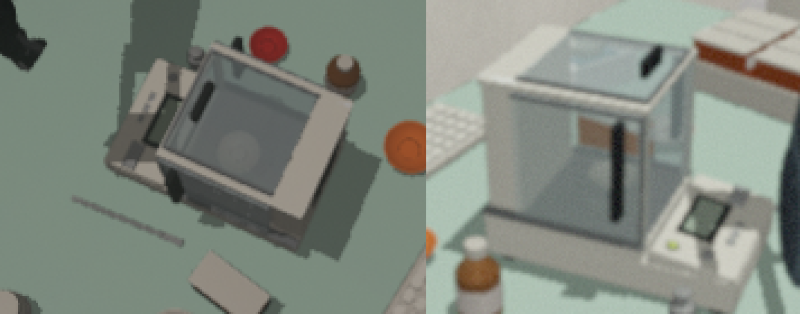

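The final view shows all three doors shut, the dish still on the pan, the surrounding things in place, and the arm clear.

```bash
python3 -c "
from bench import ctrl
print(ctrl.hand_in())"
```

```text
the job is handed in; nothing more can be done
None
```

I pushed the top, left and right doors shut with the closed fingertips behind their handles, then pressed the tare key, released it, backed the arm off and handed the job in at about 22 s. Hand-in gives no verdict.

- **Doors:** each one came to a hard stop, with the force rising to 10–13 N and no further movement. The closing speed was about 64 mm/s. The final pictures show all three shut.
- **Tare key:** the force rose from about 1.8 N to 15 N over roughly 3 mm and then the key stopped moving, so it was fully down. On release the force went back to zero. I did not measure the key's return separately.
- **Everything else:** in the last views the dish is on the pan and the things around the balance look unmoved, and the power key was never touched.
- **Disagreement:** the three door stops differ by up to 3 mm in my estimated balance frame (x −41.7, −43.7 and −44.7 mm). That fits a yaw error of about 0.7° in my estimate better than a door left open.

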